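# Make up a staining kit and a plating kit

### The job

Make up two kits from the stock standing on the bench: into the blue tray go the purple stain bottle, on the black rubber mat, and the timer, in the bare bay; into the yellow tray go the small flask of pink medium, on the black rubber mat, and the white roll of sealing film, in the bare bay. Each thing must stand upright on the floor of its own bay, and the bottle and the flask must not be tipped over on the way. Leave the bottle of broth with the blue cap and the large flask of yellow medium where they stand.

Things in the scene. Friction and masses are not known exactly. Their poses are not given: they have to be found in the camera images.
- stain_bottle: closed glass bottle with purple liquid and a red screw cap, 46 mm in diameter, 105 mm tall, 0.16 kg or so; origin at the centre of its base, z up. Straight-sided up to 60 mm, then tapering to 30 mm at 90 mm; the cap, 35 mm wide, is from 89 to 105 mm up. Grip the cap, or the body at 45 to 60 mm
- lab_timer: white bench timer with a dark display and three buttons, a wedge 46 mm (its x) by 66 mm (its y) by 58 mm tall, about 60 g; origin at the centre of its underside, z up. Its two end faces, at y = +33 and -33 mm, are upright and parallel: grip across them, at about 30 mm up. Front and back slope
- pink_flask: small conical glass flask with pink liquid and a white plug, base 60 mm in diameter, 107 mm tall, about 0.16 kg; origin at the centre of its base, z up. Narrows evenly to a neck and plug 28 mm wide from 88 mm up: grip there
- roll: white roll of sealing film with a brown core standing on end, 58 mm in diameter, 50 mm tall, about 0.14 kg; origin at the centre of its underside, z along its axis, up. Grip across its sides
- broth_bottle: closed glass bottle with brown-yellow liquid and a blue cap, 68 mm in diameter, 150 mm tall; origin at the centre of its base. Not wanted: leave it standing where it is
- big_flask: large conical glass flask with yellow liquid and a white plug, base 82 mm in diameter, 144 mm tall, neck 36 mm; origin at the centre of its base. Not wanted: leave it standing where it is
- gas_burner: grey bench gas burner, fixed, an obstacle between the tray places; about 130 x 110 mm on the worktop, its dark chimney up to 135 mm high; origin near the middle of its underside. Not to be used: carry things over it or round it
- blue_tray: fixed blue plastic tray, 190 (x) x 94 mm, walls 16 high, 4 thick; origin: centre of its underside, z up. A 10 mm ridge, 16 high, parts it into two bays, 86 x 86 mm inside, centred at x = +48 and -48 mm, y = 0. +x bay: ribbed black rubber mat, top 6 mm above the worktop. -x bay: bare blue plastic, floor 4 mm up. Thin lips stand out 11 mm at both ends
- yellow_tray: fixed yellow plastic tray, 190 (x) x 94 mm, walls 16 high, 4 thick; origin: centre of its underside, z up. A 10 mm ridge, 16 high, parts it into two bays, 86 x 86 mm inside, centred at x = +48 and -48 mm, y = 0. +x bay: ribbed black rubber mat, top 6 mm above the worktop. -x bay: bare yellow plastic, floor 4 mm up. Thin lips stand out 11 mm at both ends
Things that resemble listed ones, but are neither listed nor needed, are in the scene too. What is shaped like the lab_timer but green is not meant. Leave any green look-alike of the roll alone.

How it is judged:
By the outcome, as a careful person would: the job done as asked, in the order asked, and still so for the second after the job is handed in, with the robot touching nothing.
It also fails if it takes over 102 s, if anything falls off the work surface, if the arm or the gripper's body presses on something with over 40 N, if the wrist force passes 120 N, or if a joint passes its speed limit or range.

### The arm

A 6-joint arm with a two-finger parallel gripper is mounted at the origin on the work surface; the furniture and walls round the work are solid. World frame = base frame: x ahead of the robot, y to its left, z up, the work surface at z = 0. Lengths are in m, angles in rad, forces in N, time in s.
With the tool pointing down it reaches from about 0.25 to 0.775 m from the base axis. Payload 8.9 kg.
Tool frame: the origin (TCP) lies on the front face of the gripper's body, between the roots of the fingers; the fingertips stand 73 mm ahead of it and the grasp point (between the pads) lies 54 mm ahead of it (arm.grip_depth is the distance from the TCP to the grasp point, in m); z points along the fingers, y is the line along which they close (so a half turn about z gives the same grasp; the last joint's range is limited). The gripper opens to 85 mm and grips with 20 to 120 N. Pads are 22 mm wide; open, the fingers measure 114 mm over their backs; the gripper's body (76 mm by 85 mm) begins 54 mm behind the grasp point. The pads swing forward as they close: fully open they stand 13 mm farther back than shut.
Start: joints at [-1.443, 0.291, -0.153, 1.127, 0, 1.431], TCP at [0.138, -0.506, 0.304] pointing down, gripper open.
Joint ranges: [-2.52, 2.52], [-0.91, 1.74], [-1.3, 1.37], [-1.96, 2.02], [-1.52, 1.47], [-3.14, 3.14]. Speed limits (rad/s): [2.22, 2.22, 2.79, 3.14, 3.14, 3.14].

### API

Orientations are given as a rotation vector (axis times angle).
In Python, from bench import arm gives the robot as it stands. The module is installed in compiled form; this text tells all that it offers.
- The arm moves only by the tool jog_arm, called as name(argument=value, ...) on one line, values as JSON. Schema: {"type":"object","properties":{"segments":{"type":"array","items":{"type":"number"},"minItems":5,"maxItems":100},"squeeze":{"type":"number"},"only":{"type":"string"},"quiet":{"type":"boolean"},"lines":{"type":"string"}},"required":["segments"],"additionalProperties":false}. segments is one flat list of numbers that holds 1 to 20 rows one after another, with no inner brackets; each row has 5 numbers: the opening from 0.0 (shut) to 1.0 (fully open), then dx, dy, dz in parts of the range, where 1.0 means 1000 mm, then a turn about the tool's z in fractions of the full range, 1 being pi rad; each row is the pose to reach, as a shift and turn from the pose commanded when the call began, along the tool's axes at that moment; what a row does not reach only later rows make up. A row lasts 1/10 s, in which the tool goes at most 0.05 m and 0.15 rad, less where a joint would pass 70% of its speed; a pose out of reach is approached as far as the arm can. The fingers move at their own pace and stop on an object; squeeze is the grip in N (left out, the last holds). Time passes only in rows, so rows that do not move let the fingers close. The tool returns the time, the measured TCP pose, the force, the opening and the grip force at its end. only (a regular expression) keeps the lines of the reply that match it, lines (a string "A,B") keeps lines A to B, and quiet returns only ok. No shift or turn number may pass 1 either way. Input that does not fit is refused with a message, and nothing moves.
- arm.observe(): the state, without advancing time (a new reading comes with each control period).
- arm.grab_frame(name): name is "scene" or "top" or "wrist"; returns the picture (480x640x3 uint8, red, green, blue); there is no depth.
- arm.camera_model(name): a dict with "fx", "fy", "cx", "cy" (pixels), "origin" and "orientation" of the camera in the world. Camera axes: x right, y down, z forward; pixel columns grow to the right and rows downward; lengths in m; the calibration is good to about 2 mm. A picture is of the moment at which its call begins: read the wrist's pose just before it. camera_model takes no time and is no camera call; for the wrist camera it gives the pose at the moment of the call.
- arm.close_job(): hands the job in; it is judged then, once.
The state is a dict: "clock": time; "joint_positions": joint angles; "joint_vel": joint speeds; "joint_efforts": joint torques, N m; "position": TCP position; "tcp_rot": TCP orientation; "contact_force": force on the tool from outside, world axes, zero at the start; "torque": the same for the moment, N m; "grip_width": opening from 0.0 (shut) to 1.0 (fully open); "gripper_force": force on a finger pad.
Only numpy, scipy, OpenCV 4.12 (cv2) and the standard library are available. Lean on these libraries where they do the work, as an engineer would, in place of code of your own. Each camera call takes 0.05 s, during which the arm holds its last target. There are 200 camera calls.

## Working session

There is one attempt and no reset: what is moved stays moved. The work goes in short steps, Python scripts to look and compute and a tool call to move; the robot and the scene stay as the last step left them, time stands still between calls to the robot, and variables do not carry over. Pictures are saved under pics/ and viewed, at most 14 in all, crops included, and the job is handed in when it is done.

```bash
mkdir -p pics
```

Create h.py:
```python
import numpy as np, cv2
from scipy.spatial.transform import Rotation as R
from bench import arm
def rot(o):
    o=np.array(o,float)
    if o.shape==(3,3): return o
    return R.from_rotvec(o).as_matrix() if o.size==3 else R.from_quat(o).as_matrix()
def ray(m,u,v):
    d=rot(m["orientation"])@np.array([(u-m["cx"])/m["fx"],(v-m["cy"])/m["fy"],1]); return np.array(m["origin"]),d
def at(m,u,v,z):
    o,d=ray(m,u,v); return o+d*(z-o[2])/d[2]
def proj(m,p):
    q=rot(m["orientation"]).T@(np.array(p)-np.array(m["origin"])); return m["cx"]+m["fx"]*q[0]/q[2], m["cy"]+m["fy"]*q[1]/q[2]
def snap(c,name):
    f=arm.grab_frame(c); cv2.imwrite(f"pics/{name}.png",f[:,:,::-1]); return f
```

Run:
```python
from h import *
for c in("scene","top"): snap(c,c+"0"); print(c,arm.camera_model(c))
s=arm.observe(); print(s["position"],s["tcp_rot"],s["clock"]); print(arm.camera_model("wrist"))
```

```text
scene {'fx': 439.48333756299627, 'fy': 439.48333756299627, 'cx': 315.2450037083551, 'cy': 244.3786295596511, 'origin': array([ 0.83616648, -0.70763384,  0.4510307 ]), 'orientation': array([-2.02351962, -0.51265578,  0.30262182])}
top {'fx': 564.6160891482976, 'fy': 564.6160891482976, 'cx': 317.8286217151897, 'cy': 240.33865580106436, 'origin': array([ 0.33277802, -0.06758325,  1.10909039]), 'orientation': array([-2.10448662,  2.15925357, -0.15642231])}
[ 0.13838754 -0.50614013  0.30340981] [-3.11258619e+00 -4.17721185e-01 -3.28029689e-05] 0.1
{'fx': 352.29062810453, 'fy': 352.29062810453, 'cx': 319.81727200342027, 'cy': 236.23781068102716, 'origin': array([ 0.20781807, -0.48828619,  0.37334427]), 'orientation': array([ 2.30934694, -1.7646148 , -0.25282666])}
```

View pics/top0.png

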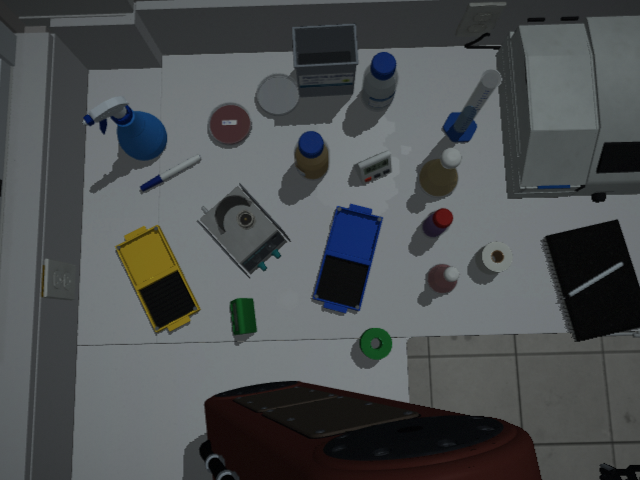

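View pics/scene0.png

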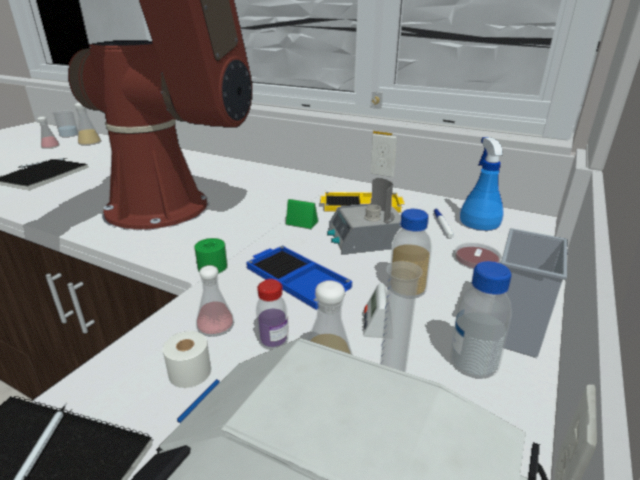

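Candidates in the top picture:
- **Stain bottle:** red cap at (441,218). The broth bottle (311,150) has a blue cap.
- **Pink flask:** (448,275). The big yellow flask is at (440,170).
- **Roll:** the white one at (496,257). The green look-alike is at (376,344).
- **Timer:** the white one at (376,166). The green look-alike is at (243,316).

The blue tray's mat is at the lower end (343,283) and the yellow tray's mat is at (168,298). I'll check these in one close crop.

Run:
```python
from h import *
f=cv2.imread("pics/top0.png"); m=arm.camera_model("top")
c=f[140:310,340:525]; cv2.imwrite("pics/crop1.png",cv2.resize(c,None,fx=3.5*0.92,fy=3.5*0.92,interpolation=cv2.INTER_CUBIC))
hsv=cv2.cvtColor(f,cv2.COLOR_BGR2HSV)
def blob(lo,hi,box):
    k=cv2.inRange(hsv,lo,hi); z=np.zeros_like(k); x0,y0,x1,y1=box; z[y0:y1,x0:x1]=k[y0:y1,x0:x1]
    n,l,s,ce=cv2.connectedComponentsWithStats(z); i=1+np.argmax(s[1:,4]); return (l==i).astype(np.uint8),ce[i],s[i]
def rect(name,lo,hi,box,matpx):
    b,ce,s=blob(lo,hi,box); b=cv2.morphologyEx(b,cv2.MORPH_OPEN,np.ones((3,3)))
    pts=np.argwhere(b)[:,::-1]; W=np.array([at(m,u,v,.016)[:2] for u,v in pts]).astype(np.float32)
    (c,wh,a)=cv2.minAreaRect(W); bx=cv2.boxPoints((c,wh,a)); mt=at(m,*matpx,.006)[:2]
    e=[bx[1]-bx[0],bx[2]-bx[1]]; L=max(e,key=np.linalg.norm); L=L/np.linalg.norm(L)
    if L@(mt-c)<0:L=-L
    print(name,np.round(c,4),np.round(wh,3),"yaw x",np.arctan2(L[1],L[0]),"mat",np.round(c+.048*L,4),"bare",np.round(c-.048*L,4))
rect("blue",(105,150,60),(130,255,255),(300,195,395,320),(343,283))
rect("yellow",(18,120,60),(35,255,255),(100,215,210,340),(168,298))
for n,lo,hi,box,z in[("red",(0,150,60),(8,255,255),(420,200,460,240),.105),("red2",(170,150,60),(180,255,255),(420,200,460,240),.105)]:
    try:
        b,ce,s=blob(lo,hi,box); print(n,ce,s,at(m,*ce,z-.004))
    except Exception as e: print(n,e)
for n,p,z in[("plug",(452,274),.105),("roll",(497,257),.05)]: print(n,at(m,*p,z))
```

```text
blue [ 0.5132 -0.1234] [0.093 0.09 ] yaw x -1.8432297 mat [ 0.5003 -0.1696] bare [ 0.5261 -0.0771]
yellow [0.4445 0.2605] [0.211 0.096] yaw x -2.67948 mat [0.4016 0.2391] bare [0.4875 0.2819]
red [443.68807339 216.61926606] [436 209  17  16 218] [ 0.53283556 -0.28548824  0.101     ]
red2 attempt to get argmax of an empty sequence
plug [ 0.42773745 -0.29312953  0.105     ]
roll [ 0.46280047 -0.39183588  0.05      ]
```

View pics/crop1.png

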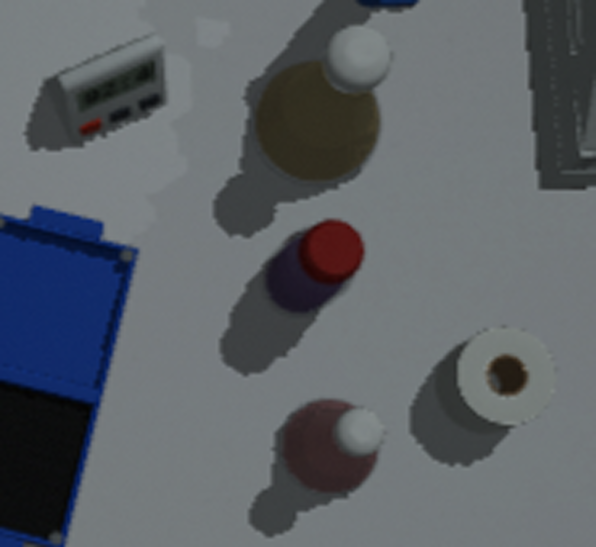

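The crop confirms the choices: purple bottle with red cap centred at crop (331,251), pink flask plug at (360,432), white roll top at (505,376). The white timer's top edge runs from (58,85) to (155,38), and the blue mat is at the tray's lower end. Next I'll work out the poses and the first move.

Create go.py:
```python
from h import *
def go(x,y,z,fy=None):
    """print tool-axis shift from present pose to TCP (x,y,z); fy = world angle of finger line"""
    s=arm.observe(); M=rot(s["tcp_rot"]); d=M.T@(np.array([x,y,z])-s["position"]); t=0
    if fy is not None:
        a=np.arctan2(M[1,1],M[0,1]); t=-(fy-a); t=(t+np.pi/2)%np.pi-np.pi/2   # tool z is down
    print("now",np.round(s["position"],4),"finger ang %.3f"%np.arctan2(M[1,1],M[0,1]),"q6 %.2f"%s["joint_positions"][5],"| d",np.round(d,4),"turn %.3f"%t)
```

Run:
```python
from go import *
f=cv2.imread("pics/top0.png"); m=arm.camera_model("top"); hsv=cv2.cvtColor(f,cv2.COLOR_BGR2HSV)
k=cv2.inRange(hsv,(105,150,40),(130,255,255)); z=np.zeros_like(k); z[195:320,300:395]=k[195:320,300:395]
z=cv2.morphologyEx(z,cv2.MORPH_OPEN,np.ones((2,2)))
pts=np.argwhere(z)[:,::-1]; W=np.array([at(m,u,v,.016)[:2] for u,v in pts]).astype(np.float32)
c,wh,a=cv2.minAreaRect(W); b=cv2.boxPoints((c,wh,a)); L=max([b[1]-b[0],b[2]-b[1]],key=np.linalg.norm); L/=np.linalg.norm(L)
if L@(at(m,343,283,0)[:2]-c)<0:L=-L
print("blue",c,wh,np.arctan2(L[1],L[0]),"mat",c+.048*L,"bare",c-.048*L)
C=lambda u,v,z:at(m,340+u/3.218,140+v/3.218,z)
print("cap",C(331,251,.105),"plug",C(360,432,.104),"roll",C(505,376,.05))
p,q=C(58,83,.058),C(155,37,.058); r,s=C(80,146,0.),C(165,104,0.)
print("timer top",p,q,(p+q)/2,np.arctan2(*(q-p)[[1,0]]),"front",r,s,(r+s)/2)
b=C(331,251,.105); go(b[0],b[1],.22)
```

```text
blue (0.47221848368644714, -0.11418825387954712) (0.09274780750274658, 0.21034590899944305) 2.8595495 mat [ 0.42611502 -0.10082896] bare [ 0.51832195 -0.12754755]
cap [ 0.52954451 -0.28297925  0.105     ] plug [ 0.42740138 -0.29309787  0.104     ] roll [ 0.46310179 -0.39172665  0.05      ]
timer top [ 0.64552924 -0.13649236  0.058     ] [ 0.67238687 -0.19563574  0.058     ] [ 0.65895805 -0.16606405  0.058     ] -1.1445293603620554 front [ 0.62150982 -0.15261477  0.        ] [ 0.64716594 -0.20704308  0.        ] [ 0.63433788 -0.17982892  0.        ]
now [ 0.1384 -0.5061  0.3034] finger ang -1.304 q6 1.43 | d [ 0.4361 -0.112   0.0836] turn 0.000
```

jog_arm(segments=[1, 0.436, -0.112, 0.084, 0, 1, 0.436, -0.112, 0.084, 0, 1, 0.436, -0.112, 0.084, 0, 1, 0.436, -0.112, 0.084, 0, 1, 0.436, -0.112, 0.084, 0, 1, 0.436, -0.112, 0.084, 0, 1, 0.436, -0.112, 0.084, 0, 1, 0.436, -0.112, 0.084, 0, 1, 0.436, -0.112, 0.084, 0, 1, 0.436, -0.112, 0.084, 0, 1, 0.436, -0.112, 0.084, 0, 1, 0.436, -0.112, 0.084, 0, 1, 0.436, -0.112, 0.084, 0, 1, 0.436, -0.112, 0.084, 0], squeeze=40)

```text
clock: 1.5
position: [0.5286, -0.2845, 0.2204]
tcp_rot: [3.114, 0.415, 0.0]
contact_force: [-1.2, 0.3, -0.1]
grip_width: 1.002
gripper_force: 0.0
```

Run:
```python
from go import *
go(.5295,-.283,.155)
m=arm.camera_model("wrist"); snap("wrist","w1"); print("expect cap",proj(m,(.5295,-.283,.105)),"timer",proj(m,(.655,-.170,.03)))
```

```text
now [ 0.5286 -0.2845  0.2204] finger ang -1.306 q6 2.26 | d [ 0.0013 -0.0012  0.0654] turn 0.000
expect cap (np.float64(315.9341998314599), np.float64(264.40247081681383)) timer (np.float64(198.11054684019814), np.float64(4.2558404693934335))
```

View pics/w1.png

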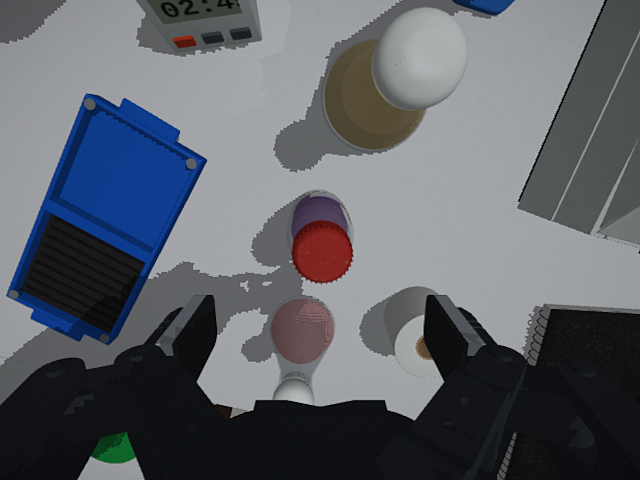

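The wrist view shows the red cap at (322,252), against an expected (316,264). I'll compute its position from this view.

Run:
```python
from go import *
m=arm.camera_model("wrist"); print(m["origin"])
b=at(m,322,252,.105); print("cap",b,"base circle", at(m,321,220,.03))
ms=arm.camera_model("scene"); print("scene cap top",at(ms,269,285,.105),"flask",at(ms,208,271,.105),"roll",at(ms,186,346,.05))
print("tray screws px->", [at(m,u,v,.016) for u,v in((90,103),(192,164),(13,294),(104,338))])
```

```text
[ 0.59814069 -0.26652821  0.29029625]
cap [ 0.53761843 -0.28425578  0.105     ] base circle [ 0.53766529 -0.28396378  0.03      ]
scene cap top [ 0.53596329 -0.28849966  0.105     ] flask [ 0.43662396 -0.3006782   0.105     ] roll [ 0.47146813 -0.39536278  0.05      ]
tray screws px-> [array([ 0.57515814, -0.09906088,  0.016     ]), array([ 0.55116649, -0.17809048,  0.016     ]), array([ 0.40357285, -0.04878586,  0.016     ]), array([ 0.38074099, -0.12760526,  0.016     ])]
```

Run:
```python
from go import *
go(.5375,-.2845,.155)
```

```text
now [ 0.5287 -0.2844  0.2203] finger ang -1.306 q6 2.26 | d [0.0084 0.0024 0.0653] turn 0.000
```

jog_arm(segments=[1, 0.0085, 0.0025, 0, 0, 1, 0.0085, 0.0025, 0.03, 0, 1, 0.0085, 0.0025, 0.065, 0, 1, 0.0085, 0.0025, 0.065, 0, 1, 0.0085, 0.0025, 0.065, 0, 0.2, 0.0085, 0.0025, 0.065, 0, 0.2, 0.0085, 0.0025, 0.065, 0, 0.2, 0.0085, 0.0025, 0.065, 0, 0.2, 0.0085, 0.0025, 0.065, 0, 0.2, 0.0085, 0.0025, 0.065, 0, 0.2, 0.0085, 0.0025, 0.065, 0], squeeze=40)

```text
clock: 2.65
position: [0.5388, -0.2838, 0.1561]
tcp_rot: [3.113, 0.418, 0.002]
contact_force: [-1.1, 0.1, 5.5]
grip_width: 0.397
gripper_force: 39.2
```

Run:
```python
from go import *
go(.4317,-.0996,.25); go(.4317,-.0996,.164)
```

```text
now [ 0.5388 -0.2838  0.1561] finger ang -1.304 q6 2.27 | d [-0.0547 -0.2058 -0.0942] turn 0.000
now [ 0.5388 -0.2838  0.1561] finger ang -1.304 q6 2.27 | d [-0.0548 -0.2059 -0.0082] turn 0.000
```

jog_arm(segments=[0.2, 0, 0, -0.04, 0, 0.2, 0, 0, -0.08, 0, 0.2, -0.01, -0.04, -0.08, 0, 0.2, -0.023, -0.085, -0.08, 0, 0.2, -0.036, -0.132, -0.08, 0, 0.2, -0.047, -0.175, -0.08, 0, 0.2, -0.053, -0.198, -0.08, 0, 0.2, -0.0548, -0.2058, -0.08, 0, 0.2, -0.0548, -0.2058, -0.08, 0, 0.2, -0.0548, -0.2058, -0.05, 0, 0.2, -0.0548, -0.2058, -0.03, 0, 0.2, -0.0548, -0.2058, -0.03, 0, 0.2, -0.0548, -0.2058, -0.03, 0])

```text
clock: 3.95
position: [0.4318, -0.1004, 0.1852]
tcp_rot: [3.114, 0.417, -0.0]
contact_force: [0.0, -0.8, -0.3]
grip_width: 0.393
gripper_force: 40.7
```

Run:
```python
from go import *
go(.4317,-.0996,.163)
snap("wrist","w2"); snap("scene","s2")
```

```text
now [ 0.4318 -0.1004  0.1852] finger ang -1.305 q6 2.48 | d [ 0.0001 -0.0008  0.0222] turn 0.000
```

View pics/w2.png

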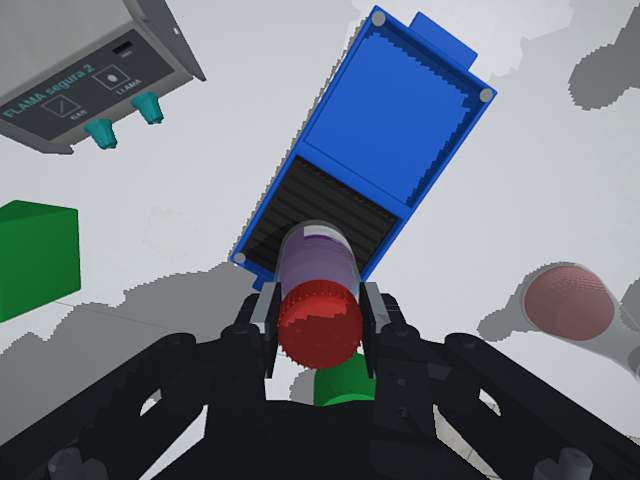

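The bottle hangs over the mat, with tray screws at (378,18), (487,95) and (239,258). I'll check the centre from the diagonal.

Run:
```python
from go import *
m=arm.camera_model("wrist")
A,B,C=[at(m,u,v,.016)[:2] for u,v in((378,18),(487,95),(239,258))]
c=(B+C)/2; L=C-A; L/=np.linalg.norm(L); print(A,B,C,"centre",c,"ang",np.arctan2(L[1],L[0]),"mat",c+.048*L,"bare",c-.048*L)
# where does the bottle axis stand: cap centre
print("cap",at(m,320,324,.13)); p=c+.048*L; go(p[0],p[1],.163)
```

```text
[ 0.57542627 -0.09887648] [ 0.55244667 -0.1789595 ] [ 0.40341877 -0.04890976] centre [ 0.47793272 -0.11393463] ang 2.858881888968996 mat [ 0.43183819 -0.10054456] bare [ 0.52402725 -0.1273247 ]
cap [ 0.43099029 -0.10178974  0.13      ]
now [ 0.4322 -0.1003  0.1858] finger ang -1.305 q6 2.48 | d [-0.0004  0.0001  0.0228] turn 0.000
```

jog_arm(segments=[0.2, 0, 0, 0.012, 0, 0.2, 0, 0, 0.02, 0, 0.2, 0, 0, 0.0232, 0, 0.2, 0, 0, 0.0235, 0, 0.2, 0, 0, 0.0235, 0, 0.2, 0, 0, 0.0235, 0, 0.7, 0, 0, 0.0235, 0, 0.7, 0, 0, 0.0235, 0, 0.7, 0, 0, 0.0235, 0, 0.9, 0, 0, 0, 0, 1, 0, 0, -0.04, 0, 1, 0, 0, -0.065, 0, 1, 0, 0, -0.065, 0])

```text
clock: 5.35
position: [0.4328, -0.1002, 0.2529]
tcp_rot: [3.111, 0.418, 0.007]
contact_force: [0.2, 0.2, -0.5]
grip_width: 0.999
gripper_force: 0.0
```

Run:
```python
from go import *
# timer: y axis angle -1.1445, centre +(.006,-.002) bias
go(.661,-.172,.25,-1.1445); go(.56,-.172,.25,-1.1445)
```

```text
now [ 0.4328 -0.1002  0.2529] finger ang -1.304 q6 2.48 | d [0.2011 0.1295 0.0043] turn -0.159
now [ 0.4328 -0.1002  0.2529] finger ang -1.304 q6 2.48 | d [0.1037 0.1028 0.0037] turn -0.159
```

Careful with the scale: turns go in shares of pi rad. That gives: -0.159 rad is -0.0506.

jog_arm(segments=[1, 0.152, 0.116, 0.004, -0.0506, 1, 0.152, 0.116, 0.004, -0.0506, 1, 0.152, 0.116, 0.004, -0.0506, 1, 0.152, 0.116, 0.004, -0.0506, 1, 0.152, 0.116, 0.004, -0.0506, 1, 0.152, 0.116, 0.004, -0.0506, 1, 0.152, 0.116, 0.004, -0.0506])

```text
clock: 6.05
position: [0.6074, -0.1709, 0.2452]
tcp_rot: [-3.07, -0.664, 0.002]
contact_force: [-0.2, -0.3, 0.1]
grip_width: 1.001
gripper_force: 0.0
```

Run:
```python
from go import *
snap("wrist","w3"); go(.661,-.172,.25,-1.1445)
```

```text
now [ 0.6074 -0.1709  0.2457] finger ang -1.145 q6 2.33 | d [ 0.0483  0.0231 -0.0044] turn -0.000
```

View pics/w3.png

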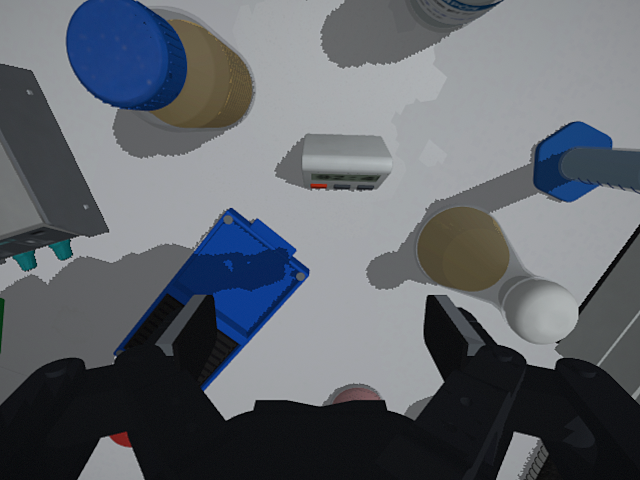

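The timer lies squarely in the wrist view: front base edge (304,186)–(387,190), back top edge (308,135)–(386,135), so its centre is near column 346.

Run:
```python
from go import *
m=arm.camera_model("wrist"); M=rot(arm.observe()["tcp_rot"])
f=at(m,345,189,0); g=at(m,347,135,.055); g0=at(m,347,135,.0)
l,r=at(m,303,165,.04),at(m,391,165,.04)
print(f,g,g0,np.linalg.norm(l-r),(l+r)/2,M[:,0]); c=f+.023*M[:,0]; print("centre",c); go(c[0],c[1],.085)
```

```text
[ 0.63861355 -0.18258923  0.        ] [ 0.67995612 -0.16030803  0.055     ] [ 0.68140291 -0.16409679  0.        ] 0.06770993653414963 [ 0.66033353 -0.17092094  0.04      ] [ 9.10673924e-01  4.13125198e-01 -7.58298147e-04]
centre [ 6.59559046e-01 -1.73087349e-01 -1.74408574e-05]
now [ 0.6074 -0.1709  0.2457] finger ang -1.145 q6 2.33 | d [0.0467 0.0237 0.1606] turn 0.000
```

jog_arm(segments=[1, 0.048, 0.0237, 0, 0, 1, 0.048, 0.0237, 0.04, 0, 1, 0.048, 0.0237, 0.09, 0, 1, 0.048, 0.0237, 0.135, 0, 1, 0.048, 0.0237, 0.155, 0, 1, 0.048, 0.0237, 0.162, 0, 1, 0.048, 0.0237, 0.162, 0, 1, 0.048, 0.0237, 0.162, 0, 0.4, 0.048, 0.0237, 0.162, 0, 0.4, 0.048, 0.0237, 0.162, 0, 0.4, 0.048, 0.0237, 0.162, 0, 0.4, 0.048, 0.0237, 0.162, 0, 0.4, 0.048, 0.0237, 0.162, 0], squeeze=30)

```text
clock: 7.4
position: [0.6628, -0.1734, 0.0859]
tcp_rot: [3.069, 0.664, 0.004]
contact_force: [-1.0, 0.3, 6.2]
grip_width: 0.767
gripper_force: 33.3
```

Run:
```python
from go import *
go(.524,-.1273,.2,2.859+np.pi/2); snap("wrist","w4")
```

```text
now [ 0.6628 -0.1734  0.0859] finger ang -1.145 q6 2.35 | d [-0.1071 -0.0991 -0.1145] turn 0.708
```

View pics/w4.png

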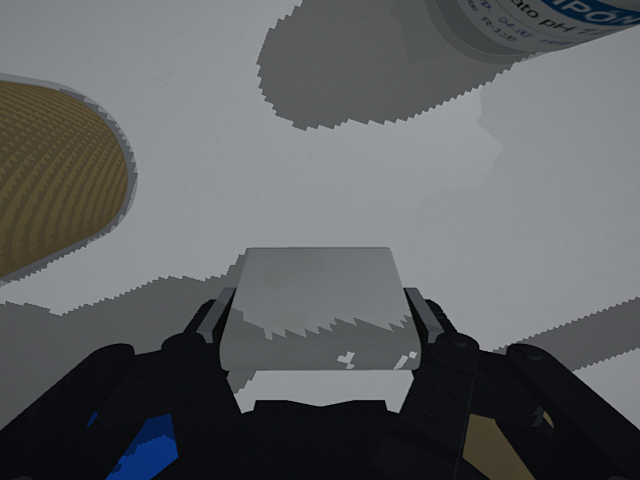

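To row units: 0.6 rad is 0.191.

jog_arm(segments=[0.4, 0, 0, -0.04, 0, 0.4, 0, 0, -0.08, 0, 0.4, -0.025, -0.023, -0.08, 0.0414, 0.4, -0.05, -0.046, -0.08, 0.0859, 0.4, -0.075, -0.07, -0.08, 0.1273, 0.4, -0.095, -0.088, -0.08, 0.1687, 0.4, -0.107, -0.099, -0.08, 0.191, 0.4, -0.107, -0.099, -0.08, 0.191, 0.4, -0.107, -0.099, -0.06, 0.191, 0.4, -0.107, -0.099, -0.04, 0.191, 0.4, -0.107, -0.099, -0.04, 0.191, 0.4, -0.107, -0.099, -0.04, 0.191])

```text
clock: 8.65
position: [0.5242, -0.1274, 0.1244]
tcp_rot: [3.13, -0.272, 0.001]
contact_force: [0.3, -0.3, 0.8]
grip_width: 0.766
gripper_force: 34.6
```

Run:
```python
from go import *
go(.524,-.1273,.0905); snap("scene","s4"); snap("wrist","w5")
a=cv2.imread("pics/s4.png")[150:350,200:440]; b=cv2.imread("pics/w5.png")
cv2.imwrite("pics/p5.png",np.vstack([cv2.resize(a,(480,400))[60:],b[200:,80:560]])[:600])
```

```text
now [ 0.5242 -0.1274  0.1244] finger ang -1.744 q6 2.94 | d [-0.0003 -0.0001  0.0339] turn 0.000
```

View pics/p5.png

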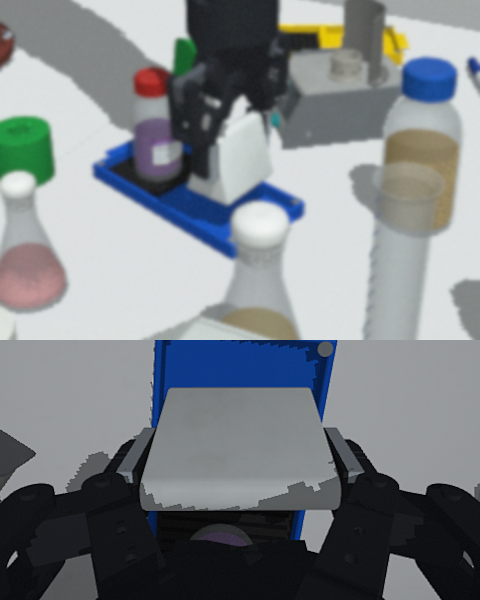

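The bottle stands on the mat and the timer hangs over the bare bay, so I'll lower it, release, and go up to the flask.

jog_arm(segments=[0.4, 0, 0, 0.015, 0, 0.4, 0, 0, 0.026, 0, 0.4, 0, 0, 0.033, 0, 0.4, 0, 0, 0.0343, 0, 0.4, 0, 0, 0.0343, 0, 0.4, 0, 0, 0.0343, 0, 1, 0, 0, 0.0343, 0, 1, 0, 0, 0.0343, 0, 1, 0, 0, 0.0343, 0, 1, 0, 0, 0.0343, 0, 1, 0, 0, 0.01, 0, 1, 0, 0, -0.04, 0, 1, 0, 0, -0.09, 0, 1, 0, 0, -0.11, 0, 1, 0, 0, -0.11, 0])

```text
clock: 10.25
position: [0.5253, -0.1278, 0.2374]
tcp_rot: [3.128, -0.273, 0.01]
contact_force: [0.5, -0.6, -1.1]
grip_width: 1.001
gripper_force: 0.0
```

Run:
```python
from go import *
go(.4355,-.297,.235,-1.0); go(.4355,-.297,.235,.1); print(arm.observe()["joint_positions"])
```

```text
now [ 0.5253 -0.1278  0.2374] finger ang -1.745 q6 2.94 | d [-0.0591  0.1822  0.0023] turn -0.745
now [ 0.5253 -0.1278  0.2374] finger ang -1.745 q6 2.94 | d [-0.0591  0.1822  0.0023] turn 1.297
[-3.73873699e-01  3.61934048e-01 -2.32923819e-01  9.69620002e-01
  1.43259186e-05  2.94183102e+00]
```

To row units: -0.45 rad is -0.1432.

jog_arm(segments=[1, -0.059, 0.182, 0.002, -0.1432, 1, -0.059, 0.182, 0.002, -0.1432, 1, -0.059, 0.182, 0.002, -0.1432, 1, -0.059, 0.182, 0.002, -0.1432, 1, -0.059, 0.182, 0.002, -0.1432, 1, -0.059, 0.182, 0.002, -0.1432, 1, -0.059, 0.182, 0.002, -0.1432, 1, -0.059, 0.182, 0.002, -0.1432])

```text
clock: 11.05
position: [0.4344, -0.2949, 0.2315]
tcp_rot: [-3.111, -0.434, 0.0]
contact_force: [0.3, -0.1, -0.5]
grip_width: 1.003
gripper_force: 0.0
```

Run:
```python
from go import *
go(.4355,-.297,.158); snap("wrist","w6"); m=arm.camera_model("wrist"); print(proj(m,(.4355,-.297,.104)))
```

```text
now [ 0.4344 -0.2949  0.2315] finger ang -1.294 q6 2.13 | d [0.0005 0.0024 0.0735] turn 0.000
(np.float64(322.15111600944175), np.float64(258.36180999063686))
```

View pics/w6.png

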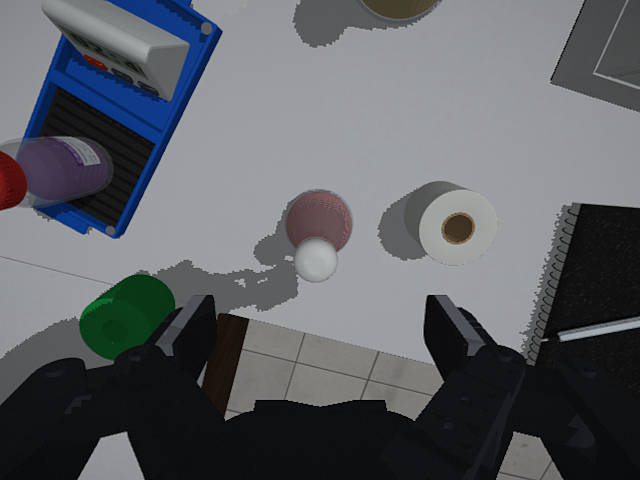

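The plug is at (316,260) and the roll's top centre is at (458,226). The bottle and timer both stand in the blue tray.

Run:
```python
from go import *
m=arm.camera_model("wrist"); p=at(m,316,260,.104); print("plug",p,"roll",at(m,458,226,.05)); go(p[0],p[1],.158)
```

```text
plug [ 0.43350316 -0.29375827  0.104     ] roll [ 0.46855678 -0.39208721  0.05      ]
now [ 0.4345 -0.2949  0.2317] finger ang -1.293 q6 2.13 | d [-0.0006 -0.0013  0.0737] turn 0.000
```

jog_arm(segments=[1, -0.0006, -0.0013, 0.035, 0, 1, -0.0006, -0.0013, 0.065, 0, 1, -0.0006, -0.0013, 0.0737, 0, 1, -0.0006, -0.0013, 0.0737, 0, 1, -0.0006, -0.0013, 0.0737, 0, 0.1, -0.0006, -0.0013, 0.0737, 0, 0.1, -0.0006, -0.0013, 0.0737, 0, 0.1, -0.0006, -0.0013, 0.0737, 0, 0.1, -0.0006, -0.0013, 0.0737, 0, 0.1, -0.0006, -0.0013, 0.0737, 0, 0.1, -0.0006, -0.0013, 0.0737, 0, 0.1, -0.0006, -0.0013, 0.0737, 0], squeeze=40)

```text
clock: 12.3
position: [0.4331, -0.2951, 0.1588]
tcp_rot: [3.111, 0.432, 0.001]
contact_force: [-0.8, 0.8, 6.0]
grip_width: 0.3
gripper_force: 38.8
```

Run:
```python
from go import *
go(.408,.237,.320,-2.679+np.pi/2)
```

```text
now [ 0.4331 -0.2951  0.1588] finger ang -1.295 q6 2.13 | d [ 0.1208 -0.5188 -0.1614] turn -0.187
```

To row units: -0.25 rad is -0.0796.

jog_arm(segments=[0.1, 0, 0, -0.035, 0, 0.1, 0, 0, -0.08, 0, 0.1, 0, 0, -0.125, 0, 0.1, 0, 0, -0.161, 0, 0.1, 0.007, -0.03, -0.161, -0.0095, 0.1, 0.017, -0.074, -0.161, -0.0286, 0.1, 0.028, -0.12, -0.161, -0.0477, 0.1, 0.039, -0.167, -0.161, -0.0637, 0.1, 0.05, -0.214, -0.161, -0.0796, 0.1, 0.061, -0.261, -0.161, -0.0955, 0.1, 0.072, -0.308, -0.161, -0.1114, 0.1, 0.083, -0.355, -0.161, -0.1273, 0.1, 0.094, -0.402, -0.161, -0.1464, 0.1, 0.105, -0.449, -0.161, -0.1655, 0.1, 0.115, -0.49, -0.161, -0.1846, 0.1, 0.119, -0.51, -0.161, -0.191, 0.1, 0.1208, -0.5188, -0.161, -0.191, 0.1, 0.1208, -0.5188, -0.161, -0.191, 0.1, 0.1208, -0.5188, -0.14, -0.191, 0.1, 0.1208, -0.5188, -0.13, -0.191])

```text
clock: 14.3
position: [0.4077, 0.2357, 0.2871]
tcp_rot: [2.846, 1.329, -0.002]
contact_force: [0.4, 0.4, -0.9]
grip_width: 0.3
gripper_force: 39.5
```

Run:
```python
from go import *
go(.408,.237,.165); snap("wrist","w7")
```

```text
now [0.4077 0.2357 0.2871] finger ang -0.697 q6 2.64 | d [ 0.0014 -0.0006  0.1221] turn 0.000
```

View pics/w7.png

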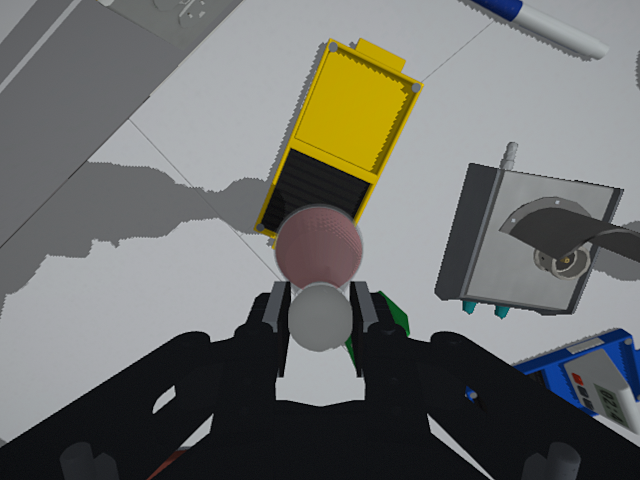

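The yellow tray's screws are at (333,47), (416,88) and (260,227), and the flask is over the mat end.

Run:
```python
from go import *
m=arm.camera_model("wrist")
A,B,C=[at(m,u,v,.016)[:2] for u,v in((333,47),(416,88),(260,227))]
c=(B+C)/2; L=C-A; L/=np.linalg.norm(L); print(np.linalg.norm(A-B),np.linalg.norm(A-C),"centre",c,"ang",np.arctan2(L[1],L[0]),"mat",c+.048*L,"bare",c-.048*L)
p=c+.048*L; go(p[0],p[1],.1653)
```

```text
0.08153256957751433 0.17657049545235418 centre [0.44678141 0.26096046] ang -2.6833397372860484 mat [0.40373373 0.23972612] bare [0.4898291  0.28219479]
now [0.4072 0.2355 0.2859] finger ang -0.697 q6 2.64 | d [ 0.0014 -0.0052  0.1207] turn 0.000
```

jog_arm(segments=[0.1, 0.0014, -0.0052, 0.02, 0, 0.1, 0.0014, -0.0052, 0.06, 0, 0.1, 0.0014, -0.0052, 0.09, 0, 0.1, 0.0014, -0.0052, 0.107, 0, 0.1, 0.0014, -0.0052, 0.115, 0, 0.1, 0.0014, -0.0052, 0.12, 0, 0.1, 0.0014, -0.0052, 0.121, 0, 0.1, 0.0014, -0.0052, 0.121, 0, 0.1, 0.0014, -0.0052, 0.121, 0, 0.6, 0.0014, -0.0052, 0.121, 0, 0.6, 0.0014, -0.0052, 0.121, 0, 0.7, 0.0014, -0.0052, 0.121, 0, 0.8, 0.0014, -0.0052, 0.1, 0, 1, 0.0014, -0.0052, 0.06, 0, 1, 0.0014, -0.0052, 0.015, 0, 1, 0.0014, -0.0052, 0, 0, 1, 0.0014, -0.0052, 0, 0])

```text
clock: 16.05
position: [0.406, 0.2419, 0.2907]
tcp_rot: [2.845, 1.332, 0.008]
contact_force: [0.1, -0.1, -0.0]
grip_width: 0.999
gripper_force: 0.0
```

Run:
```python
from go import *
go(.4686,-.3921,.285,.3); go(.4686,-.3921,.285,.35-1.57)
```

```text
now [0.406  0.2419 0.2907] finger ang -0.695 q6 2.65 | d [-0.447   0.454   0.0049] turn -0.995
now [0.406  0.2419 0.2907] finger ang -0.695 q6 2.65 | d [-0.447   0.454   0.0049] turn 0.525
```

To row units: -0.695 rad is -0.2212.

jog_arm(segments=[1, -0.447, 0.454, 0.005, -0.2212, 1, -0.447, 0.454, 0.005, -0.2212, 1, -0.447, 0.454, 0.005, -0.2212, 1, -0.447, 0.454, 0.005, -0.2212, 1, -0.447, 0.454, 0.005, -0.2212, 1, -0.447, 0.454, 0.005, -0.2212, 1, -0.447, 0.454, 0.005, -0.2212, 1, -0.447, 0.454, 0.005, -0.2212, 1, -0.447, 0.454, 0.005, -0.2212, 1, -0.447, 0.454, 0.005, -0.2212, 1, -0.447, 0.454, 0.005, -0.2212, 1, -0.447, 0.454, 0.005, -0.2212, 1, -0.447, 0.454, 0.005, -0.2212, 1, -0.447, 0.454, 0.005, -0.2212, 1, -0.447, 0.454, 0.005, -0.2212, 1, -0.447, 0.454, 0.065, -0.2212, 1, -0.447, 0.454, 0.065, -0.2212, 1, -0.447, 0.454, 0.065, -0.2212])

```text
clock: 17.85
position: [0.4662, -0.3906, 0.2211]
tcp_rot: [-2.217, -2.218, -0.0]
contact_force: [0.3, 0.2, 2.2]
grip_width: 1.004
gripper_force: 0.0
```

Run:
```python
from go import *
go(.4686,-.3921,.084); snap("wrist","w8"); m=arm.camera_model("wrist"); print(proj(m,(.4686,-.3921,.05)))
```

```text
now [ 0.4662 -0.3906  0.2211] finger ang 0.001 q6 0.75 | d [-0.0021  0.0029  0.137 ] turn 0.000
(np.float64(321.19084666241434), np.float64(236.6198342785491))
```

View pics/w8.png

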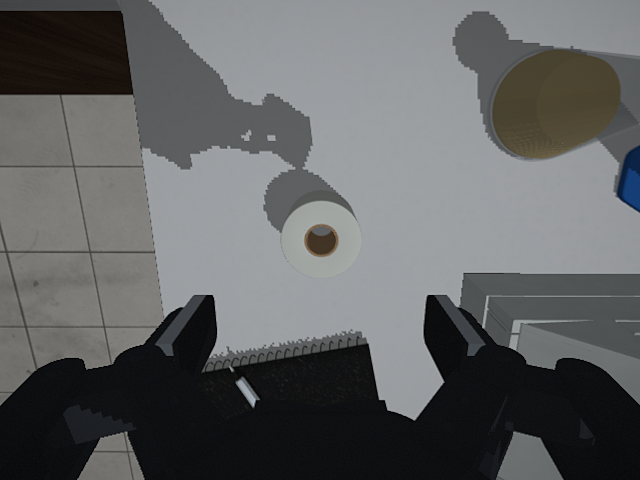

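The roll's top is centred at (321,239), as expected. The grey machine's corner at (465,275) is close to the right finger, so I'll turn the grip 45° away from it before going down.

To row units: -0.15 rad is -0.0477.

jog_arm(segments=[1, -0.0025, 0.0025, 0, -0.0477, 1, -0.0025, 0.0025, 0, -0.0955, 1, -0.0025, 0.0025, 0, -0.1432, 1, -0.0025, 0.0025, 0, -0.191, 1, -0.0025, 0.0025, 0.03, -0.2387, 1, -0.0025, 0.0025, 0.075, -0.2499, 1, -0.0025, 0.0025, 0.11, -0.2499, 1, -0.0025, 0.0025, 0.13, -0.2499, 1, -0.0025, 0.0025, 0.137, -0.2499, 1, -0.0025, 0.0025, 0.137, -0.2499, 1, -0.0025, 0.0025, 0.137, -0.2499, 0.4, -0.0025, 0.0025, 0.137, -0.2499, 0.4, -0.0025, 0.0025, 0.137, -0.2499, 0.4, -0.0025, 0.0025, 0.137, -0.2499, 0.4, -0.0025, 0.0025, 0.137, -0.2499, 0.4, -0.0025, 0.0025, 0.137, -0.2499], squeeze=40)

```text
clock: 19.5
position: [0.4703, -0.3957, 0.0877]
tcp_rot: [1.202, 2.9, -0.001]
contact_force: [-1.6, 0.9, 8.0]
grip_width: 0.663
gripper_force: 41.7
```

Run:
```python
from go import *
go(.4898,.2822,.27,.458)
```

```text
now [ 0.4703 -0.3957  0.0877] finger ang 0.785 q6 -0.03 | d [ 0.4654  0.4929 -0.1833] turn 0.327
```

To row units: 0.327 rad is 0.1041.

jog_arm(segments=[0.4, 0, 0, -0.04, 0, 0.4, 0, 0, -0.085, 0, 0.4, 0, 0, -0.13, 0, 0.4, 0, 0, -0.17, 0, 0.4, 0.015, 0.016, -0.183, 0.0064, 0.4, 0.046, 0.049, -0.183, 0.0127, 0.4, 0.08, 0.085, -0.183, 0.0223, 0.4, 0.113, 0.12, -0.183, 0.0318, 0.4, 0.147, 0.156, -0.183, 0.0414, 0.4, 0.18, 0.191, -0.183, 0.0509, 0.4, 0.214, 0.227, -0.183, 0.0605, 0.4, 0.247, 0.262, -0.183, 0.07, 0.4, 0.281, 0.298, -0.183, 0.0796, 0.4, 0.315, 0.333, -0.183, 0.0891, 0.4, 0.348, 0.369, -0.183, 0.0955, 0.4, 0.382, 0.404, -0.183, 0.1019, 0.4, 0.415, 0.44, -0.183, 0.1041, 0.4, 0.445, 0.471, -0.183, 0.1041, 0.4, 0.46, 0.488, -0.183, 0.1041, 0.4, 0.4654, 0.4929, -0.183, 0.1041])

```text
clock: 21.5
position: [0.4892, 0.2848, 0.2694]
tcp_rot: [1.655, 2.67, 0.001]
contact_force: [-0.3, -0.3, -1.5]
grip_width: 0.661
gripper_force: 43.6
```

Run:
```python
from go import *
go(.4898,.2822,.092)
```

```text
now [0.4892 0.2848 0.2694] finger ang 0.461 q6 1.51 | d [-0.0026 -0.0008  0.1774] turn 0.000
```

jog_arm(segments=[0.4, -0.0026, -0.0008, 0.03, 0, 0.4, -0.0026, -0.0008, 0.075, 0, 0.4, -0.0026, -0.0008, 0.11, 0, 0.4, -0.0026, -0.0008, 0.13, 0, 0.4, -0.0026, -0.0008, 0.13, 0, 0.4, -0.0026, -0.0008, 0.13, 0])

```text
clock: 22.1
position: [0.4903, 0.2792, 0.14]
tcp_rot: [1.66, 2.667, 0.0]
contact_force: [-0.0, 0.6, 0.4]
grip_width: 0.664
gripper_force: 43.6
```

Run:
```python
from go import *
go(.4898,.2822,.0917); snap("wrist","w9")
```

```text
now [0.4903 0.2792 0.14  ] finger ang 0.457 q6 1.50 | d [0.0029 0.0009 0.0483] turn 0.000
```

View pics/w9.png

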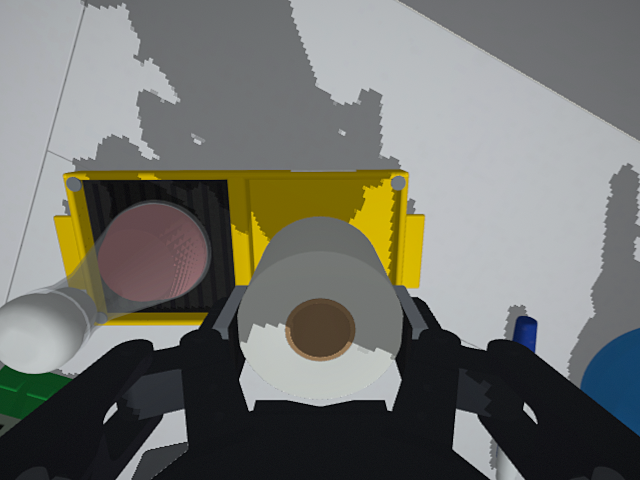

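The flask stands upright on the yellow mat (about (155,250)). The roll hangs in line with the bare bay, centred near column 320. I'll lower it and release.

jog_arm(segments=[0.4, 0.0027, 0.0009, 0.02, 0, 0.4, 0.0027, 0.0009, 0.036, 0, 0.4, 0.0027, 0.0009, 0.045, 0, 0.4, 0.0027, 0.0009, 0.048, 0, 0.4, 0.0027, 0.0009, 0.0485, 0, 0.4, 0.0027, 0.0009, 0.0485, 0, 0.9, 0.0027, 0.0009, 0.0485, 0, 0.9, 0.0027, 0.0009, 0.0485, 0, 0.9, 0.0027, 0.0009, 0.0485, 0, 0.9, 0.0027, 0.0009, 0.0485, 0, 1, 0.0027, 0.0009, 0.03, 0, 1, 0.0027, 0.0009, -0.01, 0, 1, 0.0027, 0.0009, -0.06, 0, 1, 0.0027, 0.0009, -0.11, 0, 1, 0, 0.05, -0.14, 0, 1, -0.03, 0.1, -0.14, 0, 1, -0.03, 0.1, -0.14, 0, 1, -0.03, 0.1, -0.14, 0])

```text
clock: 23.95
position: [0.5947, 0.2966, 0.2786]
tcp_rot: [1.661, 2.666, 0.0]
contact_force: [-0.4, -0.1, -0.1]
grip_width: 1.002
gripper_force: 0.0
```

Run:
```python
from go import *
snap("top","t9"); snap("scene","s9")
a=cv2.imread("pics/t9.png")[120:360,100:520]; b=cv2.imread("pics/s9.png")[130:370,130:550]
cv2.imwrite("pics/fin.png",cv2.resize(np.vstack([a,b]),None,fx=1.25,fy=1.25))
```

```text
(no output)
```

View pics/fin.png

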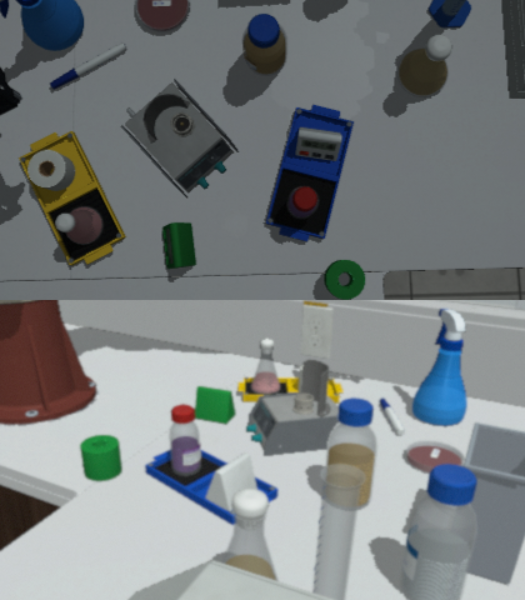

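The bottle, timer and flask stand in their bays: top panel (305,200), (320,145) and (80,225). The roll is at (48,170), so I'll check its position numerically before handing in.

Run:
```python
from go import *
m=arm.camera_model("top"); p=at(m,100+48/1.25,120+170/1.25,.054)[:2]
a=-2.6833; d=p-np.array([.4875,.2819]); print(p,"offset in tray axes",d@[np.cos(a),np.sin(a)],d@[-np.sin(a),np.cos(a)])
```

```text
[0.48210359 0.28491242] offset in tray axes 0.0035068034730851437 -0.005089034597290089
```

It's within the bay margins (±14 mm), so I'm handing in.

```bash
python3 -c "
from bench import arm
print(arm.close_job())"
```

```text
the job is handed in; nothing more can be done
None
```

Both kits are made up and the job is handed in at about 24 s: stain bottle and timer in the blue tray, pink flask and white roll in the yellow tray, all upright in the last pictures, with the broth bottle and big flask never touched.

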